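Ready the boot stretcher's folding crank

ROBOT

A 7-joint arm with a two-finger parallel gripper is mounted at the origin on the work surface. World frame = base frame: x ahead of the robot, y to its left, z up, the work surface at z = 0. Lengths are in m, angles in rad, forces in N, time in s.
With the tool pointing down it reaches from about 0.4 to 0.85 m from the base axis. Payload 10.4 kg.
Tool frame: the origin (TCP) lies at the very end of the fingers, on their centre line; the grasp point (between the pads) lies 19 mm behind it; z points along the fingers, y is the line along which they close (so a half turn about z gives the same grasp; the last joint's range is limited). The gripper opens to 87 mm and grips with 3 to 60 N. Pads are 19 mm wide; open, the fingers measure 117 mm over their backs; the gripper's body (75 mm by 190 mm) begins 51 mm behind the grasp point.
Start: joints at [1.17, 0.332, -0.065, 1.46, 0.022, 1.35, -0.088], TCP at [0.231, -0.581, 0.223] pointing down, gripper open.
Joint ranges: [-2.6, 2.6], [-0.5, 2.12], [-1.47, 1.34], [0.16, 2.42], [-1.27, 4.41], [0.06, 2.06], [-2.6, 2.6]. Speed limits (rad/s): [2.22, 2.22, 2.79, 2.79, 3.14, 3.14, 3.14].

INTERFACE

Orientations are given as a unit quaternion [x, y, z, w].
In Python, from bench import * gives the robot as it stands.
- The arm moves only by the tool carry_out, never from a script. Its argument "deltas" is a list of rows, each an object with "hand": the finger opening in mm, from 0 to 87; "dp": the shift along the tool's x, y, z each as a share of 250 mm, from -1 to 1, a list of three; "spin": the turn about the tool's z as a share of pi rad, from -1 to 1. In form: [{"hand": hand, "dp": [dx, dy, dz], "spin": spin}, ...]. A call has 1 to 20 rows; each row is the pose to reach, as a shift and turn from the pose commanded when the call began, along the tool's axes at that moment, turning the shorter way round; what a row does not reach only later rows make up. A row lasts 1/10 s, in which the tool goes at most 50 mm and 8.59 degrees, less where a joint would pass 70% of its speed; a pose out of reach is approached as far as the arm can. A call with a number of a shift or a turn outside -1 to 1 is refused whole. A call with a gripper value outside its range is refused whole. The fingers move at their own pace and stop on an object; "force" is the grip in N (left out, the last holds). Time passes only in rows, so rows that repeat a pose let the fingers close. It gives the time, the measured TCP pose, the force, the opening and the grip force at its end, in the units of the state.
- read_state(): the state, without advancing time (a new reading comes with each control period).
- camera(name): name is "scene" or "top" or "wrist"; returns the picture (400x640x3 uint8, red, green, blue); there is no depth.
- get_calibration(name): a dict with "fx", "fy", "cx", "cy" (pixels), "R" (3x3) and "t" (3): a world point X has camera coordinates R X + t; the wrist camera has in their place "mount" (4x4, takes a point from camera to tool coordinates, whose origin is the TCP and whose axes are the flange's). Camera axes: x right, y down, z forward; pixel columns grow to the right and rows downward; lengths in m; the calibration is good to about 2 mm. A picture is of the moment at which its call begins: read the wrist's pose just before it. get_calibration takes no time and is no camera call.
- close_job(): hands the job in; it is judged then, once.
The state is a dict: "time": time; "joint_positions": joint angles; "joint_vel": joint speeds; "joint_torque": joint torques, N m; "ee_pos": TCP position; "eef_rot": TCP orientation; "ft_force": force on the tool from outside, world axes, zero at the start; "torque": the same for the moment, N m; "width": finger opening in m; "grip_force": force on a finger pad.
Only numpy, scipy, OpenCV 4.12 (cv2) and the standard library are available. Lean on these libraries where they do the work, as an engineer would, in place of code of your own. Each camera call takes 0.05 s, during which the arm holds its last target. There are 200 camera calls.

TASK

Get the boot stretcher ready for cranking: lift the loose wooden cap straight up off its catch and stand it, open side down, in the middle of the round cork pad. Then swing the folded brass crank out by its wooden grip until it clicks past the spring catch and stays fully home against its stop. Leave everything else on the bench where it is.

Things in the scene. Friction and masses are not known exactly. Their poses are not given: they have to be found in the camera images.
- stretcher: Mahogany boot stretcher fixed to the bench. Origin: underside of the base board; x away from the robot at yaw 0, y left, z up. In its frame, mm: board x -115..125, y -160..160, top at z 20; foot-shaped form along the back (x 67..123, y -130..125, up to z 78); a brass gear arm (22 wide, up to z 40) runs from the crank hinge back to the form.
- hoop_bar (a point): Middle of the bar of the stretcher's fixed brass carrying hoop: 14 mm round bar along the stretcher's y (stretcher frame 8, 0, 225), on posts at y -145 and +145 down to the board. It hangs above the folded crank, so the grip must be taken with the tool's back end leaning 26 to 45 deg from vertical towards the stretcher's front (-x).
- catch (a point): Centre of the top of the catch boss, a fixed mahogany block 50 x 50 x 22 mm on the base board (top at stretcher -53, -83, 42), hidden under the cap while that is on. A spring-loaded steel plunger ball sticks out 6 mm above it.
- crank_hinge (a point): Point on the crank's vertical hinge axis, at the height of the arm's centre line (stretcher frame 20, -70, 50).
- crank (a joint): Crank angle, rad. 0: arm folded along the stretcher's +y; grows anticlockwise from above, the grip swinging out to the front (-x). 1.75: stop, home over the catch. Light friction (0.02 N m), stays where left, but from about 1.5 the arm presses a sprung plunger (about 5 N at the grip), passes its top at 1.63 and is then held at the stop; short of that it springs back. The cap blocks it.
- crank_grip (a point): Middle of the crank's round upright wooden grip, free to spin on its pin: 22 mm diameter, 44 mm tall (21 mm above and 27 mm below this point), 110 mm out from the hinge axis and 35 mm above the arm's centre line; it stands at height 85 over the bench. The brass arm is a 12 mm round bar.
- cap: Loose light-wood cap, 140 g, a hollow box open below, 64 x 64 x 42 mm outside, walls 5 mm, with a bar handle on top (50 mm along the cap's x, 16 mm thick along its y, 33 mm tall, top at z 75). Origin: centre of the underside. At the start it sits 22 mm deep over the catch boss with 2 mm play, on the base board, its axes parallel to the stretcher's.
- pad: Flat round cork pad, 120 mm diameter, 6 mm thick, fixed to the bench. Origin: centre of its underside. It lies in one of four places: front or back, left or right of the stretcher; the button box, doorstop and tin have the other three.
- button_box: Bystander: round horn box, 88 mm diameter, 58 mm tall. Origin at its underside.
- doorstop: Bystander: iron cat on a 60 x 90 mm foot (x by y), 146 mm tall, 1.6 kg. Origin at its underside.
- tin: Bystander: round flat polish tin, 87 mm diameter, 26 mm tall. Origin at its underside.
- tree_a: Bystander: black beech shoe tree lying just in front of the stretcher, 200 mm long along its x (-100..98), 58 wide, 60 tall. Origin at its underside.
- tree_b: Bystander: the other shoe tree, same shape, lying in front to the right.
- shoehorn: Bystander: pewter shoehorn lying flat, 196 mm long along its x (-111..85), 38 wide, up to 8 thick. Origin at its underside.
- brush: Bystander: shoe brush, 150 mm along its x, 50 wide, 46 tall. Origin at its underside.
There are look-alikes about, which are no part of the job. Several things have the shape of the cap; the one meant has the colours described above. Of the things shaped like the pad, the cork one is meant.

How it is judged:
By the outcome, as a careful person would: the job done as asked, in the order asked, and still so for the second after the job is handed in, with the robot touching nothing.
It also fails if it takes over 64 s, if anything falls off the work surface, if the arm or the gripper's body presses on something with over 40 N, if the wrist force passes 120 N, or if a joint passes its speed limit or range.

## Working session

There is one attempt and no reset: what is moved stays moved. The work goes in short steps, Python scripts to look and compute and a tool call to move; the robot and the scene stay as the last step left them, time stands still between calls to the robot, and variables do not carry over. Pictures are saved under pics/ and viewed, at most 10 in all, crops included, and the job is handed in when it is done.

Besides the shell and the picture viewer there is one more tool, called after ">>>" by a JSON object that holds its "op" and its "data". carry_out: Moves the arm, as the interface text tells. Its arguments: {"type":"object","properties":{"deltas":{"type":"array","items":{"type":"object","properties":{"hand":{"type":"number"},"dp":{"type":"array","items":{"type":"number","minimum":-1,"maximum":1}},"spin":{"type":"number","minimum":-1,"maximum":1}}}},"force":{"type":"number"}},"required":["deltas"]}

```bash
mkdir -p pics; python3 - <<'E'
from bench import *
import cv2
for n in("scene","top"):
    cv2.imwrite(f"pics/{n}0.png",camera(n)[:,:,::-1]); print(n,get_calibration(n))
print(get_calibration("wrist")); print(read_state())
E
```

```text
scene {'fx': 478.82121641235216, 'fy': 478.82121641235216, 'cx': 311.6208015507527, 'cy': 203.66942153766277, 'R': array([[-0.70228057,  0.71189828, -0.00168254],
       [ 0.43631991,  0.42855533, -0.79117966],
       [-0.56251838, -0.55636423, -0.61158148]]), 't': array([ 0.33410041, -0.11435299,  1.84671725])}
top {'fx': 370.44099786941973, 'fy': 370.44099786941973, 'cx': 312.95823888968044, 'cy': 202.41327736234285, 'R': array([[-0.01869923, -0.99981214, -0.00510204],
       [-0.98471947,  0.01930015, -0.17307533],
       [ 0.17314128,  0.00178771, -0.98489537]]), 't': array([0.02580268, 0.50638312, 1.28461273])}
{'fx': 292.3897499980133, 'fy': 292.3897499980133, 'cx': 318.7137619795995, 'cy': 197.1139564572063, 'mount': array([[-1.15456456e-03, -9.69131278e-01, -2.46542558e-01,
         6.75808584e-02],
       [ 9.99999293e-01, -1.04914876e-03, -5.58933362e-04,
        -4.63243922e-04],
       [ 2.83019985e-04, -2.46543029e-01,  9.69131805e-01,
        -1.62033695e-01],
       [ 0.00000000e+00,  0.00000000e+00,  0.00000000e+00,
         1.00000000e+00]])}
{'time': 0.1, 'joint_positions': array([ 1.17038586,  0.33280471, -0.06471643,  1.46084637,  0.02161056,
        1.34989989, -0.08851113]), 'joint_vel': array([-0.00162593, -0.00133124,  0.000407  , -0.0039478 ,  0.00104258,
        0.00065155,  0.00014552]), 'joint_torque': array([ 2.44945666e-03, -6.24544787e+01,  2.51296861e-02, -3.90716136e+01,
       -6.13009231e-02,  3.65197426e-02, -7.09335481e-06]), 'ee_pos': array([ 0.23043034, -0.58060224,  0.22184125]), 'eef_rot': array([ 9.82207794e-01,  1.87796305e-01, -1.48702114e-04, -6.13413513e-04]), 'ft_force': array([-0.23055891,  0.0905104 , -0.18568556]), 'torque': array([ 0.05943411,  0.02195541, -0.0445386 ]), 'grip_force': 0.0, 'width': 0.08691495714011536}
```

View pics/top0.png

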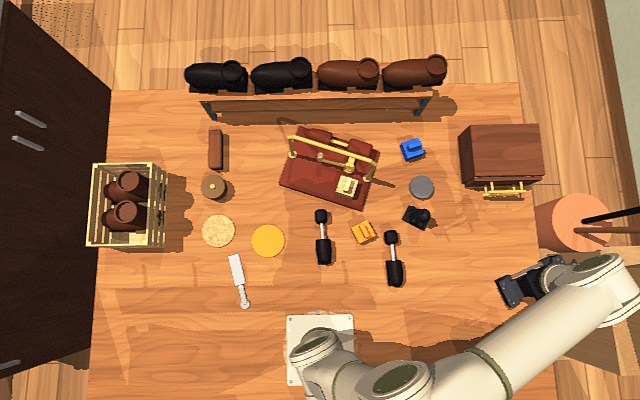

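View pics/scene0.png

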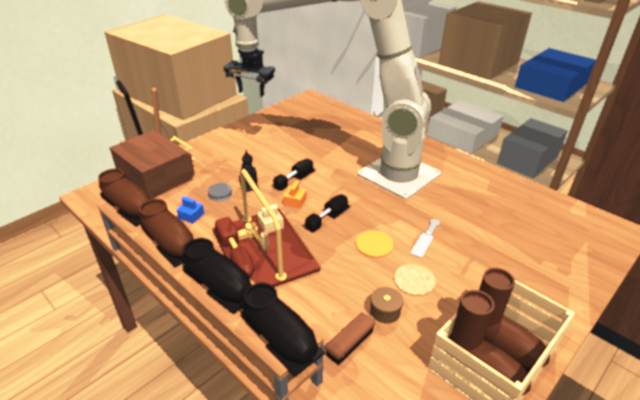

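Top view: the cap-shaped things are light wood (347,186) on the stretcher, orange (363,232) and blue (412,149). The light-wood one on the catch is the one meant. The discs are speckled cork (218,231) and plain yellow (268,240), so the cork one is the pad. I'll confirm both in an enlarged crop.

```bash
python3 - <<'E'
import cv2
a=cv2.imread("pics/top0.png")
cv2.imwrite("pics/crop1.png",cv2.resize(a[115:265,195:395],None,fx=4,fy=4,interpolation=cv2.INTER_CUBIC))
b=cv2.imread("pics/scene0.png")
cv2.imwrite("pics/crop2.png",cv2.resize(b[160:300,200:387],None,fx=4.25,fy=4.25,interpolation=cv2.INTER_CUBIC))
E
```

```text
(no output)
```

View pics/crop1.png

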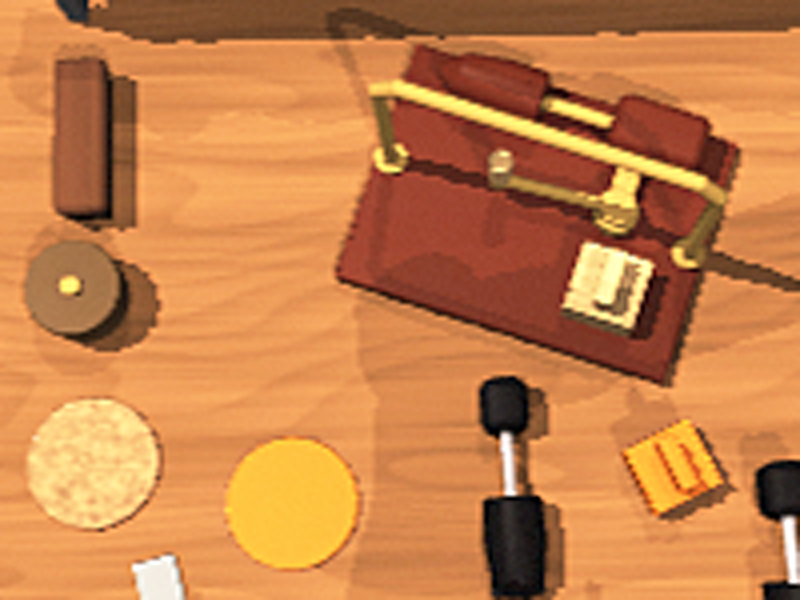

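View pics/crop2.png

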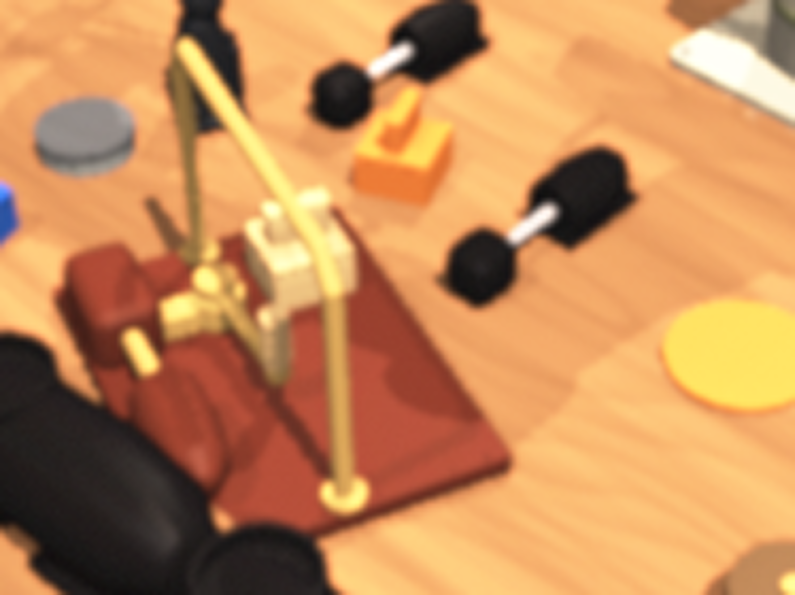

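The crop confirms both: a pale wood cap with a bar handle sits on the stretcher at crop (610,285), and the speckled cork disc is at crop (93,462), back-left of the robot. Grip top is at (501,158), hoop ends at (374,88) and (722,193). Next is a least-squares pose fit.

```bash
cat > h.py <<'E'
import numpy as np
from scipy.optimize import least_squares
from scipy.spatial.transform import Rotation as Ro
from bench import *
K={n:get_calibration(n) for n in("top","scene")}
def proj(n,X):
    k=K[n]; c=k["R"]@X+k["t"]; return np.array([k["fx"]*c[0]/c[2]+k["cx"],k["fy"]*c[1]/c[2]+k["cy"]])
def crop(n,u,v): 
    s,o=((4,(195,115)) if n=="top" else (4.25,(200,160)))
    return np.array([(u+.5)/s-.5+o[0],(v+.5)/s-.5+o[1]])
def ray(n,px,z):
    k=K[n]; d=k["R"].T@np.array([(px[0]-k["cx"])/k["fx"],(px[1]-k["cy"])/k["fy"],1]); c=-k["R"].T@k["t"]
    return c+d*(z-c[2])/d[2]
def S(p,X): return np.r_[Ro.from_euler('z',p[2]).as_matrix()[:2,:2]@np.array(X[:2])/1e3+p[:2],X[2]/1e3]
E
python3 - <<'E'
from h import *
o=[("top",(-115,160,20),338,270),("top",(-115,-160,20),667,378),("top",(125,160,20),417,45),("top",(125,-160,20),741,147),
("top",(8,145,225),374,88),("top",(8,-145,225),722,193),("top",(20,40,106),501,155),("top",(20,-70,56),617,208),
("scene",(-115,160,20),510,457),("scene",(8,-145,225),185,45),("scene",(8,145,225),337,288),("scene",(20,40,106),275,314)]
f=lambda p:np.concatenate([proj(n,S(p,X))-crop(n,u,v) for n,X,u,v in o])
r=least_squares(f,[.7,-.05,-.3],loss="soft_l1"); p=r.x;print(p,np.degrees(p[2]));print(f(p).reshape(-1,2).round(1).tolist())
for nm,X in dict(cap=(-53,-83,95),hinge=(20,-70,50),grip=(20,40,85),hoop=(8,0,225)).items(): print(nm,S(p,X),[proj(n,S(p,X)).round(1) for n in K])
print("cap handle px crop",[(proj("top",S(p,(-53+dx,-83,95)))-[195,115])*4 for dx in(-25,0,25)])
print("pad",ray("top",crop("top",93,463),.006))
print("orange",ray("top",crop("top",675,465),.042), "dark",ray("top",crop("top",76,288),.058),"tree",ray("top",crop("top",505,400),.05))
E
```

```text
[ 0.63768401 -0.04305396 -0.34172488] -19.579393584991188
[[-1.8, 1.8], [-1.1, 1.9], [-0.5, -0.6], [-0.6, -0.5], [0.0, -1.2], [0.0, 0.3], [0.2, -0.1], [-0.1, 0.1], [1.7, -0.7], [-1.4, -2.3], [-0.8, -5.1], [-1.9, 0.3]]
cap [ 0.55993422 -0.10349376  0.095     ] [array([347. , 184.2]), array([270. , 206.9])]
hinge [ 0.63306968 -0.11570867  0.05      ] [array([348.6, 167.2]), array([251. , 226.5])]
grip [ 0.66993208 -0.01206909  0.085     ] [array([320. , 155.1]), array([262.8, 239.1])]
hoop [ 0.64522144 -0.04573486  0.225     ] [array([331.3, 149.2]), array([258.6, 193. ])]
cap handle px crop [array([599.24609276, 303.39265549]), array([607.97506456, 276.66477938]), array([616.64912669, 250.10503518])]
pad [0.41674115 0.36494802 0.006     ]
orange [ 0.40130953 -0.16056857  0.042     ] dark [0.56873023 0.37067346 0.058     ] tree [ 0.46120481 -0.01118611  0.05      ]
```

Stretcher is at (0.638, -0.043), yaw -19.6°, and the pad is at (0.417, 0.365). I'll raise the tool, then swing towards the cap.

>>> {"op": "carry_out", "data": {"deltas": [{"hand": 87,"dp": [0,0,-0.3],"spin": 0},{"hand": 87,"dp": [0.1,-0.07,-0.5],"spin": -0.05},{"hand": 87,"dp": [0.96,-0.64,-0.5],"spin": -0.77},{"hand": 87,"dp": [0.96,-0.64,-0.5],"spin": -0.77},{"hand": 87,"dp": [0.96,-0.64,-0.5],"spin": -0.77},{"hand": 87,"dp": [0.96,-0.64,-0.5],"spin": -0.77},{"hand": 87,"dp": [0.96,-0.64,-0.5],"spin": -0.77},{"hand": 87,"dp": [0.96,-0.64,-0.5],"spin": -0.77},{"hand": 87,"dp": [0.96,-0.64,-0.5],"spin": -0.77},{"hand": 87,"dp": [0.96,-0.64,-0.5],"spin": -0.77},{"hand": 87,"dp": [0.96,-0.64,-0.5],"spin": -0.77},{"hand": 87,"dp": [0.96,-0.64,-0.5],"spin": -0.77},{"hand": 87,"dp": [0.96,-0.64,-0.5],"spin": -0.77},{"hand": 87,"dp": [0.96,-0.64,-0.5],"spin": -0.77},{"hand": 87,"dp": [0.96,-0.64,-0.5],"spin": -0.77},{"hand": 87,"dp": [0.96,-0.64,-0.5],"spin": -0.77},{"hand": 87,"dp": [0.96,-0.64,-0.5],"spin": -0.77},{"hand": 87,"dp": [0.96,-0.64,-0.5],"spin": -0.77}]}}

```text
time: 1.9
ee_pos: [0.3945, -0.3436, 0.3472]
eef_rot: [0.17, 0.985, 0.0, -0.0]
ft_force: [0.0, 0.5, 0.3]
width: 0.0868
grip_force: 0.0
```

```bash
cat >> h.py <<'E'
P=np.array([.6377,-.0431,-.3417])
def delta(pos,yaw_deg=None):
    s=read_state(); R=Ro.from_quat(s["eef_rot"]).as_matrix()
    d=R.T@(np.array(pos)-s["ee_pos"])/.25
    sp=None
    if yaw_deg is not None:
        a=np.radians(yaw_deg); v=R.T@np.array([np.cos(a),np.sin(a),0]); sp=np.arctan2(v[1],v[0])/np.pi
    print("t",round(s["time"],2),"pos",s["ee_pos"].round(4),"q",s["joint_positions"].round(2),"tilt",np.degrees(np.arccos(-R[2,2])).round(1),"yawx",np.degrees(np.arctan2(R[1,0],R[0,0])).round(1),"z",R[:,2].round(3),"F",s["ft_force"].round(1),"w",round(s["width"],4),"\n dp",d.round(3),"spin",sp)
E
python3 -c "
from h import *
delta([.54,-.096,.29],160.4)"
```

```text
t 1.9 pos [ 0.3945 -0.3436  0.3472] q [ 1.    0.09 -0.4   1.5   0.04  1.56  1.83] tilt 0.0 yawx 160.4 z [-0.  0. -1.] F [0.  0.5 0.3] w 0.0868 
 dp [-0.217  1.128  0.229] spin 9.433601762401837e-05
```

>>> {"op": "carry_out", "data": {"deltas": [{"hand": 60,"dp": [-0.2,1,0.2],"spin": 0},{"hand": 60,"dp": [-0.2,1,0.2],"spin": 0},{"hand": 60,"dp": [-0.2,1,0.2],"spin": 0},{"hand": 60,"dp": [-0.2,1,0.2],"spin": 0},{"hand": 60,"dp": [-0.2,1,0.2],"spin": 0},{"hand": 60,"dp": [-0.2,1,0.2],"spin": 0},{"hand": 60,"dp": [-0.2,1,0.2],"spin": 0},{"hand": 60,"dp": [-0.2,1,0.2],"spin": 0}]}}

```text
time: 2.7
ee_pos: [0.5258, -0.1267, 0.2975]
eef_rot: [0.173, 0.985, -0.0, -0.0]
ft_force: [-0.6, -0.4, -0.4]
width: 0.06
grip_force: 0.0
```

```bash
python3 - <<'E'
from h import *
import cv2
s=read_state(); im=camera("wrist")
np.save("w1.npy",np.r_[s["ee_pos"],s["eef_rot"]])
cv2.imwrite("pics/w1.png",im[:,:,::-1])
k=get_calibration("wrist");M=k["mount"];R=Ro.from_quat(s["eef_rot"]).as_matrix()
for X in[(-78,-83,95),(-28,-83,95),(-85,-115,62),(-21,-51,62),(20,40,106)]:
    c=M[:3,:3].T@(R.T@(S(P,X)-s["ee_pos"])-M[:3,3]); print(X,(k["fx"]*c[0]/c[2]+k["cx"]).round(),(k["fy"]*c[1]/c[2]+k["cy"]).round())
delta([.56,-.1035,.075],160.4)
E
```

```text
(-78, -83, 95) 345.0 177.0
(-28, -83, 95) 344.0 215.0
(-85, -115, 62) 319.0 168.0
(-21, -51, 62) 365.0 212.0
(20, 40, 106) 438.0 251.0
t 2.75 pos [ 0.5256 -0.1273  0.2977] q [ 0.7   0.16 -0.61  1.54  0.1   1.47  1.3 ] tilt 0.0 yawx 160.0 z [-0.    -0.001 -1.   ] F [-0.5 -0.4 -0.3] w 0.0603 
 dp [-0.097  0.137  0.891] spin -0.002132882087893068
```

View pics/w1.png

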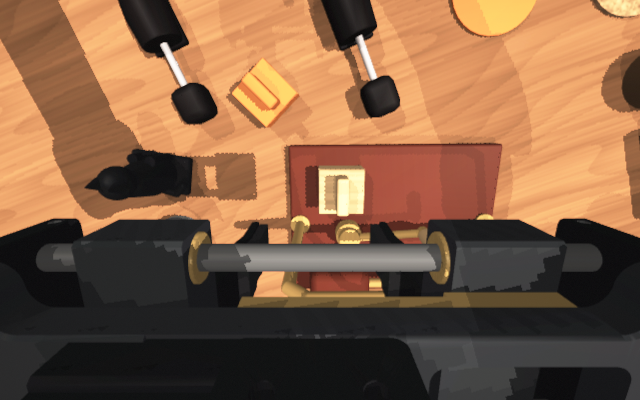

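The wrist view shows the handle at (337–350, 178–215), which agrees with the prediction to about 1.5 mm. Going down onto it.

>>> {"op": "carry_out", "data": {"deltas": [{"hand": 50,"dp": [-0.097,0.132,0.1],"spin": 0},{"hand": 50,"dp": [-0.097,0.132,0.3],"spin": 0},{"hand": 50,"dp": [-0.097,0.132,0.5],"spin": 0},{"hand": 50,"dp": [-0.097,0.132,0.65],"spin": 0},{"hand": 50,"dp": [-0.097,0.132,0.8],"spin": 0},{"hand": 50,"dp": [-0.097,0.132,0.87],"spin": 0},{"hand": 50,"dp": [-0.097,0.132,0.918],"spin": 0},{"hand": 50,"dp": [-0.097,0.132,0.918],"spin": 0},{"hand": 50,"dp": [-0.097,0.132,0.918],"spin": 0}]}}

```text
time: 3.65
ee_pos: [0.5607, -0.1033, 0.0691]
eef_rot: [0.172, 0.985, -0.0, 0.001]
ft_force: [0.7, 0.2, 0.6]
width: 0.0502
grip_force: 0.0
```

>>> {"op": "carry_out", "data": {"deltas": [{"hand": 25,"dp": [0,0,0],"spin": 0},{"hand": 10,"dp": [0,0,0],"spin": 0},{"hand": 10,"dp": [0,0,0],"spin": 0},{"hand": 10,"dp": [0,0,0],"spin": 0},{"hand": 10,"dp": [0,0,0],"spin": 0},{"hand": 10,"dp": [0,0,0],"spin": 0}], "force": 20}}

```text
time: 4.25
ee_pos: [0.56, -0.1036, 0.0683]
eef_rot: [0.172, 0.985, -0.001, -0.0]
ft_force: [-2.7, -3.5, 3.3]
width: 0.0155
grip_force: 20.0
```

```bash
python3 -c "
from h import *
delta([.55,-.1035,.2],160)"
```

```text
t 4.25 pos [ 0.56   -0.1036  0.0683] q [ 0.6   0.42 -0.6   1.76  0.27  1.05  1.13] tilt 0.1 yawx 160.2 z [-0.    -0.002 -1.   ] F [-2.7 -3.5  3.3] w 0.0155 
 dp [ 0.038 -0.014 -0.527] spin 0.0011100785127617812
```

>>> {"op": "carry_out", "data": {"deltas": [{"hand": 10,"dp": [0,0,-0.04],"spin": 0},{"hand": 10,"dp": [0,0,-0.08],"spin": 0},{"hand": 10,"dp": [0,0,-0.13],"spin": 0},{"hand": 10,"dp": [0,0,-0.2],"spin": 0},{"hand": 10,"dp": [0,0,-0.3],"spin": 0},{"hand": 10,"dp": [0,0,-0.45],"spin": 0},{"hand": 10,"dp": [0,0,-0.6],"spin": 0},{"hand": 10,"dp": [0,0,-0.6],"spin": 0}], "force": 25}}

```text
time: 5.05
ee_pos: [0.5631, -0.1012, 0.2248]
eef_rot: [0.171, 0.985, 0.0, 0.005]
ft_force: [0.8, -0.6, -1.3]
width: 0.0158
grip_force: 25.0
```

```bash
python3 -c "
from h import *
delta([.4167,.365,.25],160)"
```

```text
t 5.05 pos [ 0.5631 -0.1012  0.2248] q [ 0.63  0.27 -0.64  1.58  0.16  1.33  1.2 ] tilt 0.6 yawx 160.3 z [ 0.01  -0.001 -1.   ] F [ 0.8 -0.6 -1.3] w 0.0158 
 dp [ 1.178  1.559 -0.108] spin 0.0018093920992776577
```

>>> {"op": "carry_out", "data": {"deltas": [{"hand": 10,"dp": [0.15,0.1,0],"spin": 0},{"hand": 10,"dp": [0.3,0.25,-0.05],"spin": 0},{"hand": 10,"dp": [0.59,0.78,-0.05],"spin": 0},{"hand": 10,"dp": [0.59,0.78,-0.05],"spin": 0},{"hand": 10,"dp": [0.59,0.78,-0.05],"spin": 0},{"hand": 10,"dp": [0.59,0.78,-0.05],"spin": 0},{"hand": 10,"dp": [0.59,0.78,-0.05],"spin": 0},{"hand": 10,"dp": [0.59,0.78,-0.05],"spin": 0}]}}

```text
time: 5.85
ee_pos: [0.4875, 0.1302, 0.2307]
eef_rot: [0.172, 0.985, -0.0, 0.0]
ft_force: [-0.3, 0.2, -2.0]
width: 0.0155
grip_force: 25.0
```

```bash
python3 -c "
from h import *
delta([.4167,.365,.20],160)"
```

```text
t 5.85 pos [0.4875 0.1302 0.2307] q [ 0.42  0.13 -0.82  1.73  0.1   1.33  0.8 ] tilt 0.0 yawx 160.2 z [ 0. -0. -1.] F [-0.3  0.2 -2. ] w 0.0155 
 dp [0.584 0.788 0.122] spin 0.0012144298043437528
```

>>> {"op": "carry_out", "data": {"deltas": [{"hand": 10,"dp": [0.585,0.79,0.0],"spin": 0},{"hand": 10,"dp": [0.585,0.79,0.0],"spin": 0},{"hand": 10,"dp": [0.585,0.79,0.0],"spin": 0},{"hand": 10,"dp": [0.585,0.79,0.0],"spin": 0},{"hand": 10,"dp": [0.585,0.79,0.12],"spin": 0},{"hand": 10,"dp": [0.585,0.79,0.12],"spin": 0},{"hand": 10,"dp": [0.585,0.79,0.12],"spin": 0},{"hand": 10,"dp": [0.585,0.79,0.12],"spin": 0},{"hand": 10,"dp": [0.585,0.79,0.12],"spin": 0}]}}

```text
time: 6.75
ee_pos: [0.418, 0.3645, 0.2011]
eef_rot: [0.173, 0.985, -0.0, 0.001]
ft_force: [0.4, -0.5, -0.7]
width: 0.0156
grip_force: 25.0
```

```bash
python3 - <<'E'
from h import *
import cv2
s=read_state()
W=camera("wrist")[:,:,::-1]; T=camera("top")[:,:,::-1]
t=cv2.resize(T[180:280,168:268],None,fx=4,fy=4,interpolation=cv2.INTER_CUBIC)
cv2.imwrite("pics/p1.png",np.hstack([cv2.resize(W,(400,250)),np.zeros((250,0,3),np.uint8)]) if 0 else np.vstack([cv2.resize(W[:250],(640,250)),np.pad(t[100:400],((0,0),(0,240),(0,0)))]))
k=get_calibration("wrist");M=k["mount"];R=Ro.from_quat(s["eef_rot"]).as_matrix()
def wray(u,v,z):
    d=R@M[:3,:3]@np.array([(u-k["cx"])/k["fx"],(v-k["cy"])/k["fy"],1]); c=R@M[:3,3]+s["ee_pos"]; return c+d*(z-c[2])/d[2]
# cork mask boundary
g=cv2.cvtColor(T,cv2.COLOR_BGR2HSV); print(g[231,205],g[231,190])
for a in range(0,360,30):
    X=np.array([.4167+.06*np.cos(np.radians(a)),.365+.06*np.sin(np.radians(a)),.006]); c=M[:3,:3].T@(R.T@(X-s["ee_pos"])-M[:3,3]); print(a,(k["fx"]*c[0]/c[2]+k["cx"]).round(),(k["fy"]*c[1]/c[2]+k["cy"]).round(),end=";")
print();delta([.4167,.365,.056],160)
E
```

```text
[ 21  51 245] [ 23  32 252]
0 334.0 220.0;30 354.0 207.0;60 365.0 185.0;90 364.0 161.0;120 350.0 139.0;150 327.0 128.0;180 301.0 131.0;210 280.0 146.0;240 270.0 169.0;270 273.0 193.0;300 288.0 213.0;330 310.0 222.0;
t 6.85 pos [0.4176 0.365  0.2011] q [-0.01  0.33 -0.95  1.64  0.27  1.31  0.22] tilt 0.1 yawx 160.1 z [ 0.001 -0.    -1.   ] F [-0.1  0.5 -0.4] w 0.0153 
 dp [ 0.004 -0.002  0.58 ] spin 0.0005108657857294143
```

View pics/p1.png

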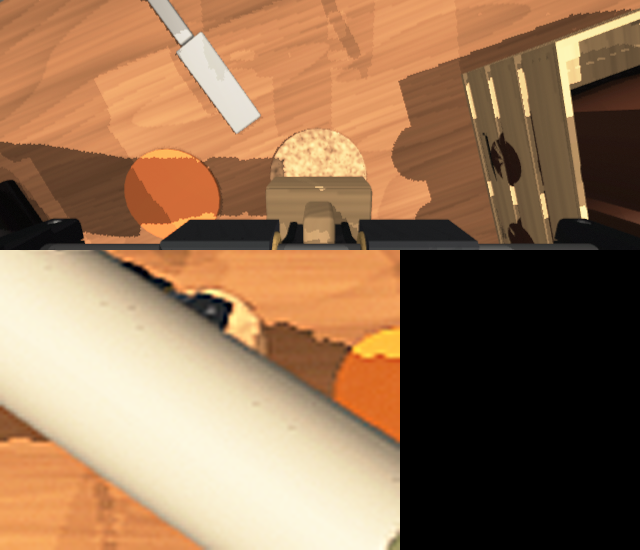

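The wrist view shows the cork disc edge (left 271, right 366, top 128) where predicted. Lowering the cap onto it.

>>> {"op": "carry_out", "data": {"deltas": [{"hand": 10,"dp": [0.004,-0.002,0.18],"spin": 0},{"hand": 10,"dp": [0.004,-0.002,0.34],"spin": 0},{"hand": 10,"dp": [0.004,-0.002,0.46],"spin": 0},{"hand": 10,"dp": [0.004,-0.002,0.53],"spin": 0},{"hand": 10,"dp": [0.004,-0.002,0.56],"spin": 0},{"hand": 10,"dp": [0.004,-0.002,0.575],"spin": 0},{"hand": 10,"dp": [0.004,-0.002,0.585],"spin": 0},{"hand": 10,"dp": [0.004,-0.002,0.585],"spin": 0},{"hand": 10,"dp": [0.004,-0.002,0.585],"spin": 0}]}}

```text
time: 7.75
ee_pos: [0.4157, 0.3665, 0.0552]
eef_rot: [0.172, 0.985, 0.0, 0.001]
ft_force: [-0.8, 0.5, -0.9]
width: 0.0159
grip_force: 25.0
```

```bash
python3 -c "
from h import *
delta([.4167,.365,.0545],160)"
```

```text
t 7.75 pos [0.4157 0.3665 0.0552] q [-0.09  0.48 -0.87  1.8   0.42  1.06  0.11] tilt 0.1 yawx 160.2 z [ 0.001  0.001 -1.   ] F [-0.8  0.5 -0.9] w 0.0159 
 dp [-0.006 -0.004  0.003] spin 0.0013476099252919776
```

>>> {"op": "carry_out", "data": {"deltas": [{"hand": 10,"dp": [-0.004,-0.004,0.005],"spin": 0},{"hand": 10,"dp": [-0.004,-0.004,0.007],"spin": 0},{"hand": 17,"dp": [-0.004,-0.004,0.007],"spin": 0},{"hand": 40,"dp": [-0.004,-0.004,0.007],"spin": 0},{"hand": 40,"dp": [-0.004,-0.004,0.007],"spin": 0},{"hand": 40,"dp": [-0.004,-0.004,0.007],"spin": 0},{"hand": 40,"dp": [-0.004,-0.004,0],"spin": 0},{"hand": 40,"dp": [-0.004,-0.004,-0.1],"spin": 0},{"hand": 40,"dp": [-0.004,-0.004,-0.25],"spin": 0},{"hand": 40,"dp": [-0.004,-0.004,-0.45],"spin": 0},{"hand": 40,"dp": [-0.004,-0.004,-1],"spin": 0},{"hand": 40,"dp": [-0.004,-0.004,-1],"spin": 0},{"hand": 40,"dp": [-0.004,-0.004,-1],"spin": 0}]}}

```text
time: 9.05
ee_pos: [0.4157, 0.3652, 0.3077]
eef_rot: [0.171, 0.985, 0.001, 0.001]
ft_force: [1.4, 0.5, -1.2]
width: 0.0398
grip_force: 0.0
```

```bash
python3 -c "
from h import *
delta([.47,.10,.40],160)"
```

```text
t 9.05 pos [0.4157 0.3652 0.3077] q [ 0.01  0.26 -0.98  1.48  0.22  1.51  0.26] tilt 0.2 yawx 160.3 z [ 0.002  0.001 -1.   ] F [ 1.4  0.5 -1.2] w 0.0398 
 dp [-0.563 -0.925 -0.37 ] spin 0.0014687290899950576
```

Now testing whether commanding past the reach limit gives the tool lean. First step is to a high, clear place.

>>> {"op": "carry_out", "data": {"deltas": [{"hand": 40,"dp": [-0.56,-0.93,-0.7],"spin": 0},{"hand": 40,"dp": [-0.56,-0.93,-0.7],"spin": 0},{"hand": 40,"dp": [-0.56,-0.93,-0.7],"spin": 0},{"hand": 40,"dp": [-0.56,-0.93,-0.7],"spin": 0},{"hand": 40,"dp": [-0.56,-0.93,-0.7],"spin": 0},{"hand": 40,"dp": [-0.56,-0.93,-0.7],"spin": 0},{"hand": 40,"dp": [-0.56,-0.93,-0.7],"spin": 0},{"hand": 40,"dp": [-0.56,-0.93,-0.7],"spin": 0}]}}

```text
time: 9.85
ee_pos: [0.4701, 0.0957, 0.4807]
eef_rot: [0.174, 0.985, 0.0, 0.001]
ft_force: [0.6, 0.6, 0.1]
width: 0.0397
grip_force: 0.0
```

```bash
python3 -c "
from h import *
delta([.58,-.12,.48],160)"
```

```text
t 9.85 pos [0.4701 0.0957 0.4807] q [ 0.46  0.06 -0.79  1.27  0.04  1.83  0.9 ] tilt 0.1 yawx 159.9 z [ 0.002 -0.    -1.   ] F [0.6 0.6 0.1] w 0.0397 
 dp [-0.709 -0.66   0.004] spin -0.00034978329248149177
```

>>> {"op": "carry_out", "data": {"deltas": [{"hand": 40,"dp": [-0.7,-0.66,0],"spin": 0},{"hand": 40,"dp": [-0.7,-0.66,0],"spin": 0},{"hand": 40,"dp": [-0.7,-0.66,0],"spin": 0},{"hand": 40,"dp": [-0.7,-0.66,0],"spin": 0},{"hand": 40,"dp": [-0.7,-0.66,0],"spin": 0},{"hand": 40,"dp": [-0.7,-0.66,0],"spin": 0},{"hand": 40,"dp": [-0.7,-0.66,0],"spin": 0}]}}

```text
time: 10.55
ee_pos: [0.5783, -0.115, 0.4781]
eef_rot: [0.171, 0.985, 0.001, -0.001]
ft_force: [-0.8, 1.5, -0.6]
width: 0.0399
grip_force: 0.0
```

>>> {"op": "carry_out", "data": {"deltas": [{"hand": 40,"dp": [-1,0,0],"spin": 0},{"hand": 40,"dp": [-1,0,0],"spin": 0},{"hand": 40,"dp": [-1,0,0],"spin": 0},{"hand": 40,"dp": [-1,0,0],"spin": 0},{"hand": 40,"dp": [-1,0,0],"spin": 0},{"hand": 40,"dp": [-1,0,0],"spin": 0},{"hand": 40,"dp": [-1,0,0],"spin": 0}]}}

```text
time: 11.25
ee_pos: [0.754, -0.1951, 0.4471]
eef_rot: [0.176, 0.984, 0.003, 0.02]
ft_force: [0.5, -3.7, 0.1]
width: 0.0397
grip_force: 0.0
```

```bash
python3 -c "
from h import *
delta([.67,-.012,.30],160)"
```

```text
t 11.25 pos [ 0.754  -0.1951  0.4471] q [ 0.16  0.87  0.37  0.18 -0.34  2.06  1.45] tilt 2.4 yawx 159.7 z [ 0.041 -0.001 -0.999] F [ 0.5 -3.7  0.1] w 0.0397 
 dp [0.592 0.563 0.573] spin -0.001566996810663602
```

It does compromise on orientation at the limit, with 2.4° in the wanted direction. Pushing further outwards and up.

>>> {"op": "carry_out", "data": {"deltas": [{"hand": 40,"dp": [-1,0,-1],"spin": 0},{"hand": 40,"dp": [-1,0,-1],"spin": 0},{"hand": 40,"dp": [-1,0,-1],"spin": 0},{"hand": 40,"dp": [-1,0,-1],"spin": 0},{"hand": 40,"dp": [-1,0,-1],"spin": 0},{"hand": 40,"dp": [-1,0,-1],"spin": 0},{"hand": 40,"dp": [-1,0,-1],"spin": 0},{"hand": 40,"dp": [-1,0,-1],"spin": 0}]}}

```text
time: 12.05
ee_pos: [0.7465, -0.2092, 0.4767]
eef_rot: [0.176, 0.983, 0.002, 0.043]
ft_force: [-0.0, 0.3, -0.3]
width: 0.0401
grip_force: 0.0
```

```bash
python3 -c "
from h import *
delta([.67,-.012,.30],160)"
```

```text
t 12.05 pos [ 0.7465 -0.2092  0.4767] q [ 0.17  0.86  0.54  0.16 -0.5   2.06  1.48] tilt 5.0 yawx 159.7 z [ 0.086 -0.01  -0.996] F [-0.   0.3 -0.3] w 0.0401 
 dp [0.619 0.62  0.669] spin -0.001324113546429436
```

>>> {"op": "carry_out", "data": {"deltas": [{"hand": 40,"dp": [0.4,0,0],"spin": 0},{"hand": 40,"dp": [0.4,0,0],"spin": 0},{"hand": 40,"dp": [0.4,0,0],"spin": 0},{"hand": 40,"dp": [0.4,0,0],"spin": 0}]}}

```text
time: 12.45
ee_pos: [0.6517, -0.174, 0.4675]
eef_rot: [0.175, 0.984, 0.001, 0.043]
ft_force: [0.4, 0.6, 1.4]
width: 0.0404
grip_force: 0.0
```

```bash
python3 -c "
from h import *
delta([.67,-.012,.30],160)"
```

```text
t 12.45 pos [ 0.6517 -0.174   0.4675] q [-0.18  0.44  0.66  0.89 -0.3   1.79  1.57] tilt 4.9 yawx 159.8 z [ 0.085 -0.013 -0.996] F [0.4 0.6 1.4] w 0.0404 
 dp [0.212 0.622 0.665] spin -0.0009176361384224979
```

The lean persists between calls, so it can be ratcheted up. Going high and close in, where only joint 6 limits, should add lean faster.

>>> {"op": "carry_out", "data": {"deltas": [{"hand": 40,"dp": [0.5,0,-1],"spin": 0},{"hand": 40,"dp": [0.5,0,-1],"spin": 0},{"hand": 40,"dp": [0.5,0,-1],"spin": 0},{"hand": 40,"dp": [0.5,0,-1],"spin": 0},{"hand": 40,"dp": [0.5,0,-1],"spin": 0},{"hand": 40,"dp": [0.5,0,-1],"spin": 0},{"hand": 40,"dp": [0.5,0,-1],"spin": 0}]}}

```text
time: 13.15
ee_pos: [0.5062, -0.1262, 0.6453]
eef_rot: [0.176, 0.982, -0.0, 0.074]
ft_force: [1.1, 0.3, -0.0]
width: 0.04
grip_force: 0.0
```

```bash
python3 -c "
from h import *
delta([.67,-.012,.30],160)"
```

```text
t 13.15 pos [ 0.5062 -0.1262  0.6453] q [-0.25  0.17  0.55  0.79 -0.12  2.06  1.45] tilt 8.5 yawx 159.6 z [ 0.145 -0.026 -0.989] F [ 1.1  0.3 -0. ] w 0.04 
 dp [-0.249  0.619  1.449] spin -0.0010906080959019908
```

Works better: 8.5°. Continuing up.

>>> {"op": "carry_out", "data": {"deltas": [{"hand": 40,"dp": [0.2,0,-1],"spin": 0},{"hand": 40,"dp": [0.2,0,-1],"spin": 0},{"hand": 40,"dp": [0.2,0,-1],"spin": 0},{"hand": 40,"dp": [0.2,0,-1],"spin": 0},{"hand": 40,"dp": [0.2,0,-1],"spin": 0},{"hand": 40,"dp": [0.2,0,-1],"spin": 0},{"hand": 40,"dp": [0.2,0,-1],"spin": 0}]}}

```text
time: 13.85
ee_pos: [0.4609, -0.1105, 0.674]
eef_rot: [0.175, 0.979, -0.002, 0.101]
ft_force: [-0.3, -0.6, -0.4]
width: 0.0403
grip_force: 0.0
```

```bash
python3 -c "
from h import *
delta([.67,-.012,.30],160)"
```

```text
t 13.85 pos [ 0.4609 -0.1105  0.674 ] q [-0.92  0.03  1.13  0.87 -0.03  2.06  1.4 ] tilt 11.6 yawx 159.5 z [ 0.197 -0.039 -0.98 ] F [-0.3 -0.6 -0.4] w 0.0403 
 dp [-0.336  0.609  1.615] spin -0.0006534703293481468
```

>>> {"op": "carry_out", "data": {"deltas": [{"hand": 40,"dp": [-0.3,0,-1],"spin": 0},{"hand": 40,"dp": [-0.3,0,-1],"spin": 0},{"hand": 40,"dp": [-0.3,0,-1],"spin": 0},{"hand": 40,"dp": [-0.3,0,-1],"spin": 0},{"hand": 40,"dp": [-0.3,0,-1],"spin": 0}]}}

```text
time: 14.35
ee_pos: [0.4705, -0.1206, 0.7018]
eef_rot: [0.175, 0.976, -0.003, 0.132]
ft_force: [-0.6, 0.2, 0.2]
width: 0.0401
grip_force: 0.0
```

```bash
python3 -c "
from h import *
delta([.67,-.012,.30],160)"
```

```text
t 14.35 pos [ 0.4705 -0.1206  0.7018] q [-0.66  0.07  0.95  0.78 -0.09  2.06  1.44] tilt 15.1 yawx 159.3 z [ 0.256 -0.051 -0.965] F [-0.6  0.2  0.2] w 0.0401 
 dp [-0.158  0.615  1.733] spin -0.0003960483588487108
```

Good: 3.5° in 0.5 s, and joint 3 relaxed. I'll repeat with separate calls.

>>> {"op": "carry_out", "data": {"deltas": [{"hand": 40,"dp": [-0.4,0,-1],"spin": 0},{"hand": 40,"dp": [-0.4,0,-1],"spin": 0},{"hand": 40,"dp": [-0.4,0,-1],"spin": 0},{"hand": 40,"dp": [-0.4,0,-1],"spin": 0},{"hand": 40,"dp": [-0.4,0,-1],"spin": 0}]}}

```text
time: 14.85
ee_pos: [0.4784, -0.131, 0.7284]
eef_rot: [0.175, 0.971, -0.004, 0.162]
ft_force: [0.9, -0.5, -0.7]
width: 0.0399
grip_force: 0.0
```

>>> {"op": "carry_out", "data": {"deltas": [{"hand": 40,"dp": [-0.4,0,-1],"spin": 0},{"hand": 40,"dp": [-0.4,0,-1],"spin": 0},{"hand": 40,"dp": [-0.4,0,-1],"spin": 0},{"hand": 40,"dp": [-0.4,0,-1],"spin": 0},{"hand": 40,"dp": [-0.4,0,-1],"spin": 0}]}}

```text
time: 15.35
ee_pos: [0.4745, -0.1376, 0.7553]
eef_rot: [0.174, 0.966, -0.006, 0.191]
ft_force: [0.6, 0.3, -0.6]
width: 0.04
grip_force: 0.0
```

```bash
python3 -c "
from h import *
delta([.67,-.012,.30],160)"
```

```text
t 15.35 pos [ 0.4745 -0.1376  0.7553] q [-0.38  0.1   0.73  0.62 -0.13  2.06  1.47] tilt 22.1 yawx 158.9 z [ 0.368 -0.079 -0.927] F [ 0.6  0.3 -0.6] w 0.04 
 dp [0.168 0.637 1.935] spin 0.0009290325802782903
```

>>> {"op": "carry_out", "data": {"deltas": [{"hand": 40,"dp": [-0.4,-0.4,-1],"spin": 0},{"hand": 40,"dp": [-0.4,-0.4,-1],"spin": 0},{"hand": 40,"dp": [-0.4,-0.4,-1],"spin": 0},{"hand": 40,"dp": [-0.4,-0.4,-1],"spin": 0},{"hand": 40,"dp": [-0.4,-0.4,-1],"spin": 0}]}}

```text
time: 15.85
ee_pos: [0.4413, -0.199, 0.7797]
eef_rot: [0.174, 0.96, -0.011, 0.22]
ft_force: [0.5, 0.6, -0.3]
width: 0.0403
grip_force: 0.0
```

>>> {"op": "carry_out", "data": {"deltas": [{"hand": 40,"dp": [-0.4,-0.4,-1],"spin": 0},{"hand": 40,"dp": [-0.4,-0.4,-1],"spin": 0},{"hand": 40,"dp": [-0.4,-0.4,-1],"spin": 0},{"hand": 40,"dp": [-0.4,-0.4,-1],"spin": 0},{"hand": 40,"dp": [-0.4,-0.4,-1],"spin": 0}]}}

```text
time: 16.35
ee_pos: [0.4035, -0.2502, 0.8013]
eef_rot: [0.175, 0.953, -0.019, 0.247]
ft_force: [0.7, 0.6, 0.0]
width: 0.0403
grip_force: 0.0
```

```bash
python3 -c "
from h import *
delta([.67,-.012,.30],160)"
```

```text
t 16.35 pos [ 0.4035 -0.2502  0.8013] q [ 0.46  0.08  0.13  0.52 -0.19  2.06  1.67] tilt 28.6 yawx 158.4 z [ 0.463 -0.123 -0.878] F [0.7 0.6 0. ] w 0.0403 
 dp [0.393 1.159 2.137] spin -0.0002476338554511652
```

>>> {"op": "carry_out", "data": {"deltas": [{"hand": 40,"dp": [-0.4,-0.4,-1],"spin": 0},{"hand": 40,"dp": [-0.4,-0.4,-1],"spin": 0},{"hand": 40,"dp": [-0.4,-0.4,-1],"spin": 0},{"hand": 40,"dp": [-0.4,-0.4,-1],"spin": 0},{"hand": 40,"dp": [-0.4,-0.4,-1],"spin": 0}]}}

```text
time: 16.85
ee_pos: [0.3629, -0.2922, 0.8206]
eef_rot: [0.175, 0.946, -0.029, 0.272]
ft_force: [-0.3, 0.2, -0.4]
width: 0.0402
grip_force: 0.0
```

>>> {"op": "carry_out", "data": {"deltas": [{"hand": 40,"dp": [-0.4,-0.4,-1],"spin": 0},{"hand": 40,"dp": [-0.4,-0.4,-1],"spin": 0},{"hand": 40,"dp": [-0.4,-0.4,-1],"spin": 0},{"hand": 40,"dp": [-0.4,-0.4,-1],"spin": 0},{"hand": 40,"dp": [-0.4,-0.4,-1],"spin": 0}]}}

```text
time: 17.35
ee_pos: [0.3204, -0.326, 0.838]
eef_rot: [0.176, 0.938, -0.041, 0.297]
ft_force: [-0.0, -0.3, 0.5]
width: 0.0398
grip_force: 0.0
```

```bash
python3 - <<'E'
from h import *
import numpy as np
s=read_state();R=Ro.from_quat(s["eef_rot"]).as_matrix()
a=Ro.from_euler('z',-P[2]).as_matrix()@R
print("tool axes in stretcher frame\n",a.round(3))
z=R[:,2]
g=S(P,(20,40,88)); grasp_tcp=g+z*.019
print("grip tcp",grasp_tcp)
delta(grasp_tcp-z*.16)
E
```

```text
tool axes in stretcher frame
 [[-0.82   0.021  0.572]
 [ 0.034  0.999  0.011]
 [-0.571  0.028 -0.82 ]]
grip tcp [ 0.68025832 -0.0155572   0.07241701]
t 17.35 pos [ 0.3204 -0.326   0.838 ] q [ 1.3   0.11 -0.5   0.42 -0.25  2.06  1.83] tilt 34.9 yawx 158.1 z [ 0.543 -0.181 -0.82 ] F [-0.  -0.3  0.5] w 0.0398 
 dp [1.035 1.584 2.428] spin None
```

The lean is 34.9°, aligned with the stretcher's x, and tool y is parallel to the stretcher's y. I'll spin slightly (-0.07) so the gripper body clears the left post, then descend.

>>> {"op": "carry_out", "data": {"deltas": [{"hand": 46,"dp": [0.4,0.65,1],"spin": -0.07},{"hand": 46,"dp": [0.4,0.65,1],"spin": -0.07},{"hand": 46,"dp": [0.4,0.65,1],"spin": -0.07},{"hand": 46,"dp": [0.4,0.65,1],"spin": -0.07},{"hand": 46,"dp": [0.4,0.65,1],"spin": -0.07},{"hand": 46,"dp": [0.4,0.65,1],"spin": -0.07},{"hand": 46,"dp": [0.4,0.65,1],"spin": -0.07},{"hand": 46,"dp": [0.4,0.65,1],"spin": -0.07},{"hand": 46,"dp": [0.4,0.65,1],"spin": -0.07}]}}

```text
time: 18.25
ee_pos: [0.4378, -0.1879, 0.5806]
eef_rot: [0.072, 0.951, -0.073, 0.291]
ft_force: [-0.1, -0.0, 0.4]
width: 0.0459
grip_force: 0.0
```

```bash
cat > g.py <<'E'
from h import *
s=read_state();R=Ro.from_quat(s["eef_rot"]).as_matrix()
print((Ro.from_euler('z',-P[2]).as_matrix()@R).round(3))
import sys
z=R[:,2]; g=S(P,(20,40,88)); delta(g+z*(.019-float(sys.argv[1])))
E
python3 g.py .16
```

```text
[[-0.805 -0.159  0.572]
 [-0.186  0.982  0.011]
 [-0.564 -0.098 -0.82 ]]
t 18.25 pos [ 0.4378 -0.1879  0.5806] q [ 1.41 -0.48 -0.57  1.53 -0.53  1.45  2.15] tilt 34.9 yawx 173.5 z [ 0.543 -0.181 -0.82 ] F [-0.1 -0.   0.4] w 0.0459 
 dp [0.415 1.047 1.428] spin None
```

>>> {"op": "carry_out", "data": {"deltas": [{"hand": 46,"dp": [0.3,0.8,0.95],"spin": 0},{"hand": 46,"dp": [0.3,0.8,0.95],"spin": 0},{"hand": 46,"dp": [0.3,0.8,0.95],"spin": 0},{"hand": 46,"dp": [0.3,0.8,0.95],"spin": 0},{"hand": 46,"dp": [0.3,0.8,0.95],"spin": 0},{"hand": 46,"dp": [0.3,0.8,0.95],"spin": 0},{"hand": 46,"dp": [0.3,0.8,0.95],"spin": 0},{"hand": 46,"dp": [0.3,0.8,0.95],"spin": 0}]}}

```text
time: 19.05
ee_pos: [0.5419, -0.0272, 0.3226]
eef_rot: [0.071, 0.952, -0.072, 0.29]
ft_force: [0.0, -0.3, -0.1]
width: 0.0462
grip_force: 0.0
```

```bash
python3 g.py .13
```

```text
[[-0.806 -0.161  0.57 ]
 [-0.187  0.982  0.013]
 [-0.562 -0.096 -0.822]]
t 19.05 pos [ 0.5419 -0.0272  0.3226] q [ 0.99 -0.44 -0.9   1.99 -0.24  0.85  1.56] tilt 34.8 yawx 173.5 z [ 0.541 -0.179 -0.822] F [ 0.  -0.3 -0.1] w 0.0462 
 dp [0.112 0.24  0.593] spin None
```

>>> {"op": "carry_out", "data": {"deltas": [{"hand": 46,"dp": [0.11,0.24,0.3],"spin": 0},{"hand": 46,"dp": [0.11,0.24,0.45],"spin": 0},{"hand": 46,"dp": [0.11,0.24,0.59],"spin": 0},{"hand": 46,"dp": [0.11,0.24,0.59],"spin": 0},{"hand": 46,"dp": [0.11,0.24,0.59],"spin": 0}]}}

```text
time: 19.55
ee_pos: [0.5955, -0.0058, 0.1921]
eef_rot: [0.077, 0.954, -0.082, 0.277]
ft_force: [-0.2, -2.1, 0.6]
width: 0.0461
grip_force: 0.0
```

```bash
python3 g.py 0; python3 - <<'E'
from h import *
import cv2
s=read_state(); W=camera("wrist")[:,:,::-1]
T=camera("top")[:,:,::-1]; C=camera("scene")[:,:,::-1]
r=lambda a,f:cv2.resize(a,None,fx=f,fy=f,interpolation=cv2.INTER_CUBIC)
cv2.imwrite("pics/g1.png",np.vstack([r(W[60:300,120:520],2)[:400],np.hstack([r(C[170:270,200:300],2),r(T[110:210,275:375],2),r(T[180:280,168:268],2),np.zeros((200,200,3),np.uint8)])]))
k=get_calibration("wrist");M=k["mount"];R=Ro.from_quat(s["eef_rot"]).as_matrix()
for X in[(20,40,106),(20,40,58),(20,-70,56),(-53,-83,48)]:
    c=M[:3,:3].T@(R.T@(S(P,X)-s["ee_pos"])-M[:3,3]); print(X,((k["fx"]*c[0]/c[2]+k["cx"]-120)*2).round(),((k["fy"]*c[1]/c[2]+k["cy"]-60)*2).round())
E
```

```text
[[-0.82  -0.145  0.553]
 [-0.184  0.983 -0.014]
 [-0.542 -0.113 -0.833]]
t 19.55 pos [ 0.5955 -0.0058  0.1921] q [ 1.13  0.02 -1.36  2.04  0.55  0.67  0.82] tilt 33.6 yawx 173.0 z [ 0.516 -0.199 -0.833] F [-0.2 -2.1  0.6] w 0.0461 
 dp [-0.025  0.08   0.582] spin None
(20, 40, 106) 433.0 301.0
(20, 40, 58) 439.0 234.0
(20, -70, 56) 240.0 194.0
(-53, -83, 48) 208.0 56.0
```

View pics/g1.png

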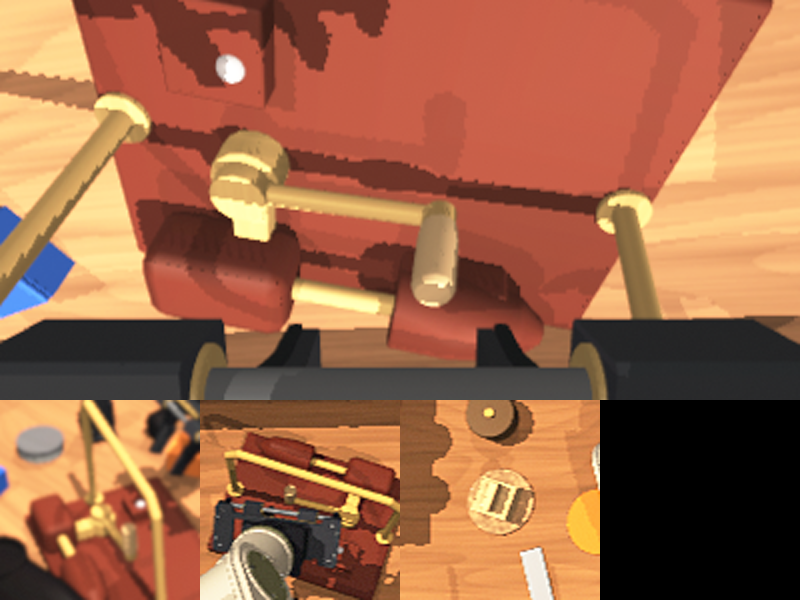

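The picture shows the cap standing centred on the cork (bottom inset), the folded grip with its top at (434,292) within a few mm of the prediction, and the bare catch ball. I'll advance part way along the tool axis and re-measure.

>>> {"op": "carry_out", "data": {"deltas": [{"hand": 46,"dp": [-0.01,0.06,0.08],"spin": 0},{"hand": 46,"dp": [-0.02,0.08,0.15],"spin": 0},{"hand": 46,"dp": [-0.02,0.08,0.2],"spin": 0},{"hand": 46,"dp": [-0.02,0.08,0.2],"spin": 0},{"hand": 46,"dp": [-0.02,0.08,0.2],"spin": 0}]}}

```text
time: 20.2
ee_pos: [0.6275, 0.0068, 0.1511]
eef_rot: [0.075, 0.955, -0.081, 0.276]
ft_force: [0.5, 0.3, -0.3]
width: 0.0456
grip_force: 0.0
```

```bash
python3 g.py 0; python3 - <<'E'
from h import *
import cv2
s=read_state(); W=camera("wrist")[:,:,::-1]
r=lambda a,f:cv2.resize(a,None,fx=f,fy=f,interpolation=cv2.INTER_CUBIC)
cv2.imwrite("pics/g2.png",r(W[60:300,120:520],2))
k=get_calibration("wrist");M=k["mount"];R=Ro.from_quat(s["eef_rot"]).as_matrix()
for X in[(20,40,106),(20,40,58),(8,-145,20),(-53,-83,48),(8,145,20)]:
    c=M[:3,:3].T@(R.T@(S(P,X)-s["ee_pos"])-M[:3,3]); print(X,((k["fx"]*c[0]/c[2]+k["cx"]-120)*2).round(),((k["fy"]*c[1]/c[2]+k["cy"]-60)*2).round(),c[2])
E
```

```text
[[-0.82  -0.15   0.552]
 [-0.188  0.982 -0.012]
 [-0.54  -0.114 -0.834]]
t 20.2 pos [0.6275 0.0068 0.1511] q [ 0.88  0.28 -1.24  2.01  0.96  0.77  0.5 ] tilt 33.5 yawx 173.3 z [ 0.516 -0.197 -0.834] F [ 0.5  0.3 -0.3] w 0.0456 
 dp [-0.013 -0.013  0.389] spin None
(20, 40, 106) 383.0 328.0 0.23789560793141656
(20, 40, 58) 397.0 246.0 0.2703142139867031
(8, -145, 20) 31.0 102.0 0.28094072815112403
(-53, -83, 48) 106.0 31.0 0.21916817859171822
(8, 145, 20) 616.0 215.0 0.2906561934689942
```

View pics/g2.png

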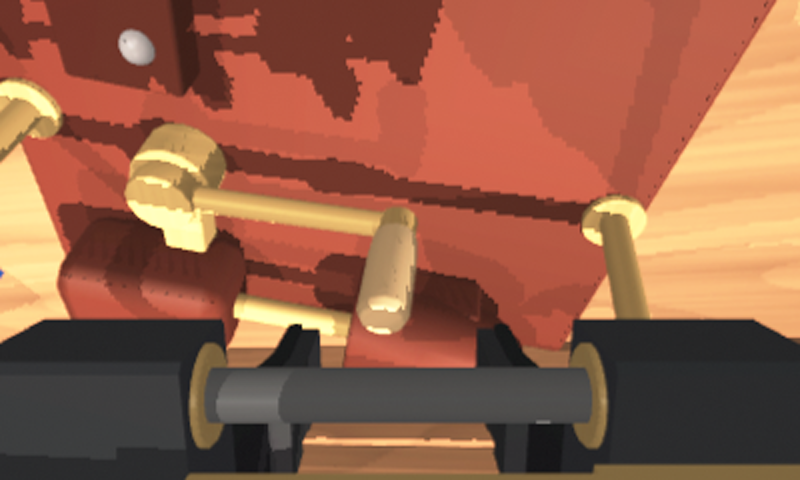

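The grip top is at (382,315) against a prediction of (383,328), so the crank sits about 5 mm nearer the front. The post bases match at (30,105) and (614,213). I'll correct tool x and go in.

>>> {"op": "carry_out", "data": {"deltas": [{"hand": 46,"dp": [0.008,-0.012,0.08],"spin": 0},{"hand": 46,"dp": [0.008,-0.012,0.18],"spin": 0},{"hand": 46,"dp": [0.008,-0.012,0.28],"spin": 0},{"hand": 46,"dp": [0.008,-0.012,0.35],"spin": 0},{"hand": 46,"dp": [0.008,-0.012,0.385],"spin": 0},{"hand": 46,"dp": [0.008,-0.012,0.385],"spin": 0},{"hand": 46,"dp": [0.008,-0.012,0.385],"spin": 0}]}}

```text
time: 20.95
ee_pos: [0.675, -0.0142, 0.07]
eef_rot: [0.074, 0.955, -0.081, 0.277]
ft_force: [0.0, 0.2, -0.1]
width: 0.046
grip_force: 0.0
```

```bash
python3 g.py 0
```

```text
[[-0.82  -0.151  0.553]
 [-0.189  0.982 -0.011]
 [-0.541 -0.113 -0.833]]
t 20.95 pos [ 0.675  -0.0142  0.07  ] q [ 0.68  0.51 -1.03  1.97  1.26  0.75  0.32] tilt 33.6 yawx 173.4 z [ 0.517 -0.196 -0.833] F [ 0.   0.2 -0.1] w 0.046 
 dp [-0.021 -0.004  0.004] spin None
```

Now close on the grip.

>>> {"op": "carry_out", "data": {"deltas": [{"hand": 30,"dp": [0,0,0],"spin": 0},{"hand": 16,"dp": [0,0,0],"spin": 0},{"hand": 16,"dp": [0,0,0],"spin": 0},{"hand": 16,"dp": [0,0,0],"spin": 0},{"hand": 16,"dp": [0,0,0],"spin": 0}], "force": 15}}

```text
time: 21.45
ee_pos: [0.6751, -0.0155, 0.069]
eef_rot: [0.075, 0.955, -0.082, 0.277]
ft_force: [-1.8, -4.6, 3.7]
width: 0.0236
grip_force: 14.9
```

```bash
python3 - <<'E'
from h import *
delta([.67,-.012,.3])
s=read_state();R=Ro.from_quat(s["eef_rot"]).as_matrix()
Rs=Ro.from_euler('z',-P[2]).as_matrix()
g=s["ee_pos"]-.019*R[:,2]; gs=Rs@(g-np.r_[P[:2],0])*1e3
print("grasp in stretcher",gs, "q0",np.arctan2(-(gs[0]-20),gs[1]+70), "r",np.hypot(gs[0]-20,gs[1]+70))
q0=np.arctan2(-(gs[0]-20),gs[1]+70)
for q in np.r_[np.arange(.1,1.76,.15),1.75,1.79]:
    X=np.array([20-110*np.sin(q),-70+110*np.cos(q)]); X0=np.array([20-110*np.sin(q0),-70+110*np.cos(q0)])
    d=np.r_[(X-X0)/1e3,0]; print(round(q,2),((R.T@Rs.T@d)/.25).round(3).tolist())
E
```

```text
t 21.45 pos [ 0.6751 -0.0155  0.069 ] q [ 0.68  0.51 -1.03  1.97  1.26  0.75  0.32] tilt 33.5 yawx 173.3 z [ 0.516 -0.198 -0.834] F [-1.8 -4.6  3.7] w 0.0236 
 dp [-0.481 -0.096 -0.784] spin None
grasp in stretcher [15.54093799 38.80235347 84.8318673 ] q0 0.04096021704555714 r 108.89368831756221
0.1 [0.022, 0.002, -0.014]
0.25 [0.077, 0.0, -0.05]
0.4 [0.132, -0.011, -0.084]
0.55 [0.186, -0.032, -0.116]
0.7 [0.237, -0.062, -0.145]
0.85 [0.284, -0.1, -0.171]
1.0 [0.327, -0.146, -0.192]
1.15 [0.363, -0.198, -0.208]
1.3 [0.393, -0.256, -0.22]
1.45 [0.416, -0.317, -0.226]
1.6 [0.431, -0.381, -0.227]
1.75 [0.438, -0.447, -0.222]
1.75 [0.438, -0.447, -0.222]
1.79 [0.438, -0.464, -0.22]
```

>>> {"op": "carry_out", "data": {"deltas": [{"hand": 16,"dp": [0.022,0.002,-0.014],"spin": 0},{"hand": 16,"dp": [0.05,0.001,-0.032],"spin": 0},{"hand": 16,"dp": [0.077,0,-0.05],"spin": 0},{"hand": 16,"dp": [0.105,-0.005,-0.067],"spin": 0},{"hand": 16,"dp": [0.132,-0.011,-0.084],"spin": 0},{"hand": 16,"dp": [0.16,-0.021,-0.1],"spin": 0},{"hand": 16,"dp": [0.186,-0.032,-0.116],"spin": 0},{"hand": 16,"dp": [0.212,-0.047,-0.131],"spin": 0},{"hand": 16,"dp": [0.237,-0.062,-0.145],"spin": 0},{"hand": 16,"dp": [0.261,-0.081,-0.158],"spin": 0},{"hand": 16,"dp": [0.284,-0.1,-0.171],"spin": 0},{"hand": 16,"dp": [0.284,-0.1,-0.171],"spin": 0}], "force": 18}}

```text
time: 22.65
ee_pos: [0.5885, -0.0265, 0.0692]
eef_rot: [0.076, 0.954, -0.083, 0.277]
ft_force: [6.2, -9.6, -1.6]
width: 0.0234
grip_force: 18.1
```

```bash
cat > c.py <<'E'
from h import *
delta([.67,-.012,.3])
s=read_state();R=Ro.from_quat(s["eef_rot"]).as_matrix()
Rs=Ro.from_euler('z',-P[2]).as_matrix()
g=s["ee_pos"]-.019*R[:,2]; gs=Rs@(g-np.r_[P[:2],0])*1e3
q0=np.arctan2(-(gs[0]-20),gs[1]+70); print("grasp",gs,"q0",q0,"r",np.hypot(gs[0]-20,gs[1]+70),"Fs",Rs@s["ft_force"])
for q in np.r_[np.arange(.9,1.86,.1),1.75]:
    d=np.r_[20-110*np.sin(q),-70+110*np.cos(q),85]-gs; print(round(q,2),((R.T@Rs.T@d)/250).round(3).tolist())
E
python3 c.py
```

```text
t 22.65 pos [ 0.5885 -0.0265  0.0692] q [ 0.84  0.31 -1.12  2.17  1.17  0.63  0.29] tilt 33.6 yawx 173.3 z [ 0.516 -0.2   -0.833] F [ 6.2 -9.6 -1.6] w 0.0234 
 dp [-0.766  0.011 -0.613] spin None
grasp [-62.38835181  -0.49137667  85.00995545] q0 0.869988350291383 r 107.79280695128169 Fs [ 9.03405073 -6.96429685 -1.60988874]
0.9 [0.013, -0.002, -0.008]
1.0 [0.041, -0.034, -0.022]
1.1 [0.066, -0.068, -0.033]
1.2 [0.088, -0.105, -0.043]
1.3 [0.107, -0.144, -0.05]
1.4 [0.123, -0.184, -0.054]
1.5 [0.136, -0.226, -0.057]
1.6 [0.145, -0.269, -0.056]
1.7 [0.15, -0.313, -0.054]
1.8 [0.152, -0.357, -0.049]
1.75 [0.151, -0.335, -0.051]
```

>>> {"op": "carry_out", "data": {"deltas": [{"hand": 16,"dp": [0.018,-0.022,-0.008],"spin": 0},{"hand": 16,"dp": [0.035,-0.041,-0.017],"spin": 0},{"hand": 16,"dp": [0.06,-0.074,-0.028],"spin": 0},{"hand": 16,"dp": [0.081,-0.11,-0.038],"spin": 0},{"hand": 16,"dp": [0.1,-0.148,-0.045],"spin": 0},{"hand": 16,"dp": [0.115,-0.187,-0.049],"spin": 0},{"hand": 16,"dp": [0.115,-0.187,-0.049],"spin": 0}]}}

```text
time: 23.35
ee_pos: [0.5498, -0.0654, 0.0693]
eef_rot: [0.075, 0.954, -0.081, 0.277]
ft_force: [7.5, -4.0, -3.2]
width: 0.0228
grip_force: 18.1
```

```bash
python3 c.py
```

```text
t 23.35 pos [ 0.5498 -0.0654  0.0693] q [ 1.03  0.17 -1.18  2.27  1.05  0.48  0.44] tilt 33.6 yawx 173.3 z [ 0.517 -0.197 -0.833] F [ 7.5 -4.  -3.2] w 0.0228 
 dp [-0.88   0.194 -0.563] spin None
grasp [-85.80708302 -50.23837111  85.09765903] q0 1.3861533122167096 r 107.63670746010577 Fs [ 8.37677837 -1.25729196 -3.24677217]
0.9 [-0.101, 0.179, 0.041]
1.0 [-0.073, 0.148, 0.028]
1.1 [-0.048, 0.114, 0.016]
1.2 [-0.026, 0.077, 0.007]
1.3 [-0.006, 0.038, -0.001]
1.4 [0.01, -0.003, -0.005]
1.5 [0.022, -0.045, -0.008]
1.6 [0.031, -0.088, -0.008]
1.7 [0.036, -0.131, -0.005]
1.8 [0.038, -0.175, -0.0]
1.75 [0.038, -0.153, -0.003]
```

>>> {"op": "carry_out", "data": {"deltas": [{"hand": 16,"dp": [0.01,-0.025,-0.002],"spin": 0},{"hand": 16,"dp": [0.014,-0.045,-0.003],"spin": 0},{"hand": 16,"dp": [0.02,-0.067,-0.003],"spin": 0},{"hand": 16,"dp": [0.023,-0.088,-0.003],"spin": 0},{"hand": 16,"dp": [0.026,-0.11,-0.001],"spin": 0},{"hand": 16,"dp": [0.028,-0.131,0],"spin": 0},{"hand": 16,"dp": [0.03,-0.153,0.003],"spin": 0},{"hand": 16,"dp": [0.03,-0.165,0.004],"spin": 0},{"hand": 16,"dp": [0.03,-0.165,0.004],"spin": 0}], "force": 25}}

```text
time: 24.25
ee_pos: [0.5364, -0.1039, 0.0689]
eef_rot: [0.074, 0.955, -0.081, 0.277]
ft_force: [-5.3, -1.7, 10.6]
width: 0.0228
grip_force: 24.8
```

```bash
python3 c.py
```

```text
t 24.25 pos [ 0.5364 -0.1039  0.0689] q [ 1.16  0.13 -1.19  2.29  0.95  0.39  0.6 ] tilt 33.5 yawx 173.4 z [ 0.516 -0.196 -0.834] F [-5.3 -1.7 10.6] w 0.0228 
 dp [-0.91   0.353 -0.567] spin None
grasp [-85.54521903 -90.99166706  84.73524112] q0 1.7671223322348222 r 107.61246835681621 Fs [-4.44182103 -3.43657575 10.58435544]
0.9 [-0.132, 0.339, 0.038]
1.0 [-0.104, 0.308, 0.024]
1.1 [-0.079, 0.274, 0.012]
1.2 [-0.056, 0.237, 0.003]
1.3 [-0.037, 0.198, -0.004]
1.4 [-0.021, 0.157, -0.009]
1.5 [-0.009, 0.115, -0.011]
1.6 [0.0, 0.072, -0.011]
1.7 [0.006, 0.029, -0.009]
1.8 [0.008, -0.015, -0.004]
1.75 [0.007, 0.007, -0.007]
```

>>> {"op": "carry_out", "data": {"deltas": [{"hand": 16,"dp": [0,-0.008,-0.002],"spin": 0},{"hand": 16,"dp": [0,-0.014,-0.002],"spin": 0},{"hand": 16,"dp": [0,-0.014,-0.002],"spin": 0}]}}

```text
time: 24.55
ee_pos: [0.5361, -0.1043, 0.0694]
eef_rot: [0.073, 0.955, -0.079, 0.277]
ft_force: [5.9, 5.3, -4.6]
width: 0.0229
grip_force: 25.0
```

```bash
python3 c.py | head -4
```

```text
t 24.55 pos [ 0.5361 -0.1043  0.0694] q [ 1.18  0.13 -1.2   2.29  0.93  0.38  0.63] tilt 33.5 yawx 173.5 z [ 0.518 -0.191 -0.834] F [ 5.9  5.3 -4.6] w 0.0229 
 dp [-0.911  0.357 -0.562] spin None
grasp [-85.71787066 -91.58270191  85.23793501] q0 1.7721826877469635 r 107.89847635339339 Fs [ 3.78621883  6.96047934 -4.59577815]
0.9 [-0.132, 0.341, 0.042]
```

It is against the stop. Release and back out along the tool axis.

>>> {"op": "carry_out", "data": {"deltas": [{"hand": 30,"dp": [0,0.008,0],"spin": 0},{"hand": 46,"dp": [0,0.008,0],"spin": 0},{"hand": 46,"dp": [0,0.008,0],"spin": 0},{"hand": 46,"dp": [0,0.008,0],"spin": 0},{"hand": 46,"dp": [0,0.008,-0.1],"spin": 0},{"hand": 46,"dp": [0,0.008,-0.25],"spin": 0},{"hand": 46,"dp": [0,0.008,-0.45],"spin": 0},{"hand": 46,"dp": [0,0.008,-0.65],"spin": 0},{"hand": 46,"dp": [0,0.008,-0.65],"spin": 0},{"hand": 46,"dp": [0,0.008,-0.65],"spin": 0}]}}

```text
time: 25.55
ee_pos: [0.4572, -0.08, 0.1852]
eef_rot: [0.075, 0.955, -0.079, 0.276]
ft_force: [1.4, -1.0, -1.1]
width: 0.0455
grip_force: 0.0
```

```bash
python3 - <<'E'
from h import *
import cv2
delta([.5,-.1,.4])
W=camera("wrist")[:,:,::-1];T=camera("top")[:,:,::-1]; C=camera("scene")[:,:,::-1]
r=lambda a,f:cv2.resize(a,None,fx=f,fy=f,interpolation=cv2.INTER_CUBIC)
cv2.imwrite("pics/e1.png",np.vstack([np.hstack([r(W[60:260,160:480],1.25),r(C[130:290,180:436],1.5625)]),np.hstack([r(T[100:275,180:380],2),r(C[225:400,310:510],2)])]))
s=read_state();k=get_calibration("wrist");M=k["mount"];R=Ro.from_quat(s["eef_rot"]).as_matrix()
for q in (1.4,1.6,1.75):
    X=(20-110*np.sin(q),-70+110*np.cos(q),106); c=M[:3,:3].T@(R.T@(S(P,X)-s["ee_pos"])-M[:3,3]); print(q,((k["fx"]*c[0]/c[2]+k["cx"]-160)*1.25).round(),((k["fy"]*c[1]/c[2]+k["cy"]-60)*1.25).round())
E
```

```text
t 25.55 pos [ 0.4572 -0.08    0.1852] q [ 0.8  -0.47 -0.71  2.35 -0.24  0.6   1.63] tilt 33.4 yawx 173.2 z [ 0.515 -0.192 -0.835] F [ 1.4 -1.  -1.1] w 0.0455 
 dp [-0.614 -0.141 -0.614] spin None
1.4 251.0 191.0
1.6 224.0 184.0
1.75 202.0 182.0
```

View pics/e1.png

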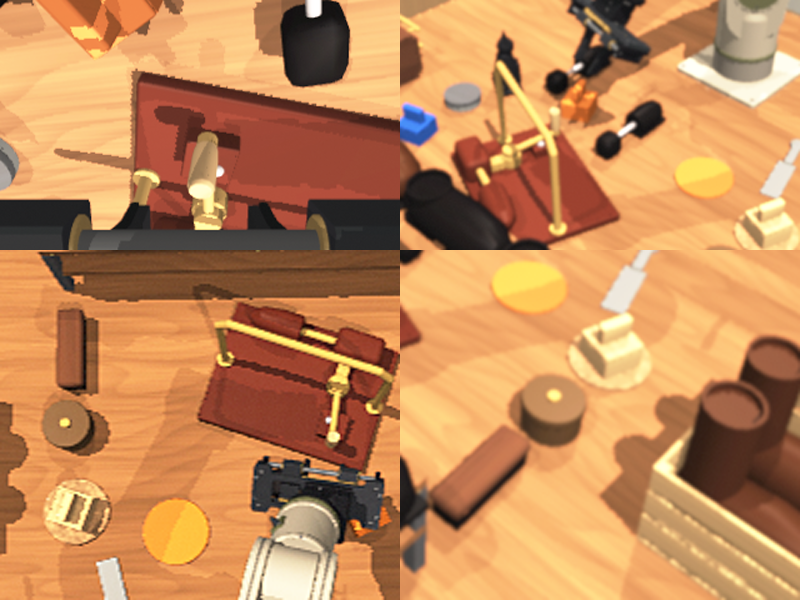

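The final pictures show the grip top at (201,182), matching 1.75 rad past the ball, so the crank has stayed home. The cap stands centred on the cork at crop (78,510), and the gripper is clear. Handing in.

```bash
python3 -c "
from bench import *
print(close_job())"
```

```text
the job is handed in; nothing more can be done
None
```

The cap stands in the middle of the cork pad and the crank has clicked past its catch and stayed at its stop; the job was handed in at about 26 s with the gripper clear of everything.

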